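Slide a sample carrier along the rail into the reading corner

TASK

Get the C-shaped sample carrier ready for reading without picking it up: with the fingertips, push it across the deck until it lies flat along the back rail, then, keeping it against the rail, drag it along the rail into the corner pocket until it sits snug against both the rail and the end stop, and let go of it. The carrier stays flat on the deck the whole time, never pinched up or lifted, and the round lens holder and everything else on the desk are left alone.

Things in the scene. Friction and masses are not known exactly. Their poses are not given: they have to be found in the camera images.
- deck: Loading deck fixed on the desk: grey plate 170 (x) x 400 (y) x 10 mm thick, its top 10 mm above the desk. Origin: centre of its underside (z = 0). x points away from the robot to the back rail (yaw up to 0.12 rad), y along the rail to the pocket at the left end. A fixed reading head, 30 mm high over the desk, stands behind the rail at x = 82 to 106, y = 87 to 143 mm.
- rail (a point): Point on the foot of the back rail's face, deck frame (70, 0, 10) mm, deck axes. The rail is an aluminium bar along y from y = -200 to +185 mm, face at deck x = +70 mm looking to the robot, 12 mm thick, 14 mm high above the plate.
- stop (a point): Point on the foot of the end stop's face, deck frame (48, 170, 10) mm, deck axes. The stop is an aluminium bar square to the rail, face at deck y = +170 mm, from x = +13 to +82 mm, 15 mm thick, 14 mm high above the plate.
- lip (a point): Inner front edge of the pocket's lip, deck frame (23, 158, 10) mm, deck axes. The lip, 10 mm high above the plate, runs from the stop (y = 170) back to y = 158 mm parallel to the rail, 47 mm from it (carrier 44 mm), then flares outwards (towards the robot) to about y = 148 mm. Rail, stop and lip make the corner pocket.
- carrier: Loose white plastic C-shaped carrier, 44 (x) x 110 (y) x 16 mm high, 0.06 to 0.13 kg, flat on the deck its centre 100 to 120 mm short of the rail, near the deck's middle or right end, yaw up to 0.25 rad from the deck's; round glass window in the top. Origin: centre of the underside of the outline; x to its straight back, which goes to the rail; y along its length. Nothing locks; plain friction.
- notch (a point): Middle of the bottom of the carrier's notch, carrier frame (-4, 0, 8) mm. The notch is open towards the robot (-x) and at top and bottom: 50 mm wide (y = -25 to +25) and 18 mm deep (x = -22 to -4), with square walls; the arms left at its two sides are each 30 mm long in y.
- seat (a point): Fixed point, deck frame (48, 115, 10) mm, deck axes: where the carrier's origin is when it is home in the corner (back against the rail, left end against the end stop).
- round_holder: Loose round white lens holder, diameter 40 mm, 14 mm high, with a glass disc in the top, lying on the front part of the deck in the other of the two places (right end or middle), at least 30 mm clear of the way of the carrier along the rail. To be left alone. Origin: centre of its underside.
- specimen_cup: White specimen cup with a screw lid, 61 mm across, 62 mm high, standing on the desk right of and behind the deck. Bystander. Origin: centre of its underside.
- small_bottle: Small reagent bottle, 28 mm across, 56 mm high, standing behind the deck. Bystander. Origin: centre of its underside.
- cartridge: Test cartridge, 39 x 44 x 73 mm high, standing right of the deck, beyond the timer. Bystander. Origin: centre of its underside.
- timer: Bench timer, 34 x 68 x 63 mm high, standing right of the deck. Bystander. Origin: centre of its underside.

How it is judged (in metres and radians):
On the way, in this order (a step that is already met when the one before it is completed fails the run):
1. the carrier lies flat along the back rail (within 3 mm), still at least 45 mm short of its place at the end stop (x of carrier in the frame of seat above -0.003 m and angle between the x axis of carrier and the x axis of deck, either way round below 0.06 rad and y of carrier in the frame of seat below -0.045 m), for 0.2 s.
2. it comes along the rail towards the pocket, still against the rail (within 4 mm) when 10 to 40 mm short of the end stop (x of carrier in the frame of seat above -0.004 m and angle between the x axis of carrier and the x axis of deck, either way round below 0.1 rad and y of carrier in the frame of seat between -0.04 and -0.01 m), for 0.05 s.
At the end, for the whole second after the job is handed in: The carrier lies at rest flat on the deck in the corner pocket, its back within 2.5 mm of the rail and its end within 3 mm of the end stop, square to the deck within 0.05 rad, and is let go (x of carrier in the frame of seat above -0.0025 m and y of carrier in the frame of seat above -0.003 m and horizontal distance between carrier and seat below 0.0045 m and z of carrier in the frame of seat between -0.002 and 0.002 m and angle between the x axis of carrier and the x axis of deck, either way round below 0.05 rad and angle between carrier's own z axis and vertical below 0.05 rad and linear speed of carrier below 0.01 m/s); the robot touches nothing.
It fails at once if the carrier is lifted more than 6 mm off the deck or tipped more than 0.25 rad (z of carrier in the frame of seat above 0.006 m or angle between carrier's own z axis and vertical above 0.25 rad).
It fails at once if the carrier is pushed off the deck (z of carrier in the frame of seat below -0.005 m).
It fails at once if the round lens holder is moved more than 10 mm (distance of round_holder from where it was at the start of the episode above 0.01 m).
It fails at once if the cup, bottle, cartridge or timer is moved more than 10 mm (distance of any of specimen_cup, small_bottle, cartridge, timer from where it was at the start of the episode above 0.01 m).
It also fails if it takes over 54 s, if anything falls off the work surface, if the arm or the gripper's body presses on something with over 40 N, if the wrist force passes 120 N, or if a joint passes its speed limit or range.

ROBOT

A 6-joint arm with a two-finger parallel gripper is mounted at the origin on a cart in front of the work surface, level with it; the furniture and walls round the work are solid. World frame = base frame: x ahead of the robot, y to its left, z up, the work surface at z = 0. Lengths are in mm, angles in rad, forces in N, time in s.
With the tool pointing down it reaches from about 300 to 775 mm from the base axis. Payload 14.6 kg.
Tool frame: the origin (TCP) lies between the finger pads; the fingertips stand 25 mm ahead of it and the grasp point (between the pads) lies 6 mm ahead of it; z points along the fingers, y is the line along which they close (so a half turn about z gives the same grasp; the last joint's range is limited). The gripper opens to 94 mm and grips with 3 to 60 N. Pads are 16 mm wide; open, the fingers measure 119 mm over their backs; the gripper's body (75 mm by 177 mm) begins 78 mm behind the grasp point.
Start: joints at [-1.193, 0.3, 1.521, -0, 1.321, -0.067], TCP at [236.645, -496.476, 230.446] pointing down, gripper open.
Joint ranges: [-3.03, 3.03], [-0.79, 2.21], [0.23, 2.52], [-1.04, 4.18], [0, 3.07], [-2.55, 2.55]. Speed limits (rad/s): [2.22, 2.22, 2.57, 3.14, 3.14, 3.14].

INTERFACE

Orientations are given as [roll, pitch, yaw] about the fixed x, y, z axes, in that order (R = Rz(yaw) Ry(pitch) Rx(roll)).
In Python, from cell import manip gives the robot as it stands. The module is installed in compiled form; this text tells all that it offers.
- The arm moves only by the tool step_arm, never from a script. Its argument "series" is one flat list of numbers, 5 for each row, row after row: the shift along the world's x, y, z in mm, then the turn about the world's z in rad, then the closure, from 0 (fully open) to 1 (shut). In form: [dx, dy, dz, spin, jaw, dx, dy, dz, spin, jaw, ...]. A call has 1 to 20 rows; each row shifts and turns the commanded pose from where the row before left it; what a row does not reach is not made up. A row lasts 1/8 s, in which the tool goes at most 62.5 mm and 10.7 degrees, less where a joint would pass 70% of its speed; a pose out of reach is approached as far as the arm can. A call is refused whole if a number of a shift passes 62.5 or a number of a turn 0.188, either way. A call with a gripper value outside its range is refused whole. The fingers move at their own pace and stop on an object; "squeeze" is the grip in N (left out, the last holds). Time passes only in rows, so rows that do not move let the fingers close. It gives the time, the measured TCP pose, the force, the opening and the grip force at its end, in the units of the state.
- manip.read_state(): the state, without advancing time (a new reading comes with each control period).
- manip.camera(name): name is "side" or "top"; returns (picture, depth): 400x640x3 uint8, blue, green, red; 400x640 float32, mm along the optical axis (not along the pixel's ray), 0 where there is no reading.
- manip.camera_info(name): a dict with "fovy" (degrees; the focal length in pixels is half the picture's height over the tangent of half this angle, whatever the lens; pixels are square), "cx", "cy" (the principal point, pixels), "eye" and "orientation" of the camera in the world. Camera axes: x right, y down, z forward; pixel columns grow to the right and rows downward; lengths in mm; the calibration is good to about 2 mm. A picture is of the moment at which its call begins. camera_info takes no time and is no camera call.
- manip.sign_off(): hands the job in; it is judged then, once.
The state is a dict: "clock": time; "joints": joint angles; "qd": joint speeds; "effort": joint torques, N m; "eef_pos": TCP position; "eef_rot": TCP orientation; "wrist_force": force on the tool from outside, world axes, zero at the start; "moment": the same for the moment, N m; "finger_gap": finger opening in mm; "finger_force": force on a finger pad.
Only numpy, scipy, OpenCV 4.12 (cv2) and the standard library are available. Lean on these libraries where they do the work, as an engineer would, in place of code of your own. Each camera call takes 0.05 s, during which the arm holds its last target. There are 200 camera calls.

## Working session

There is one attempt and no reset: what is moved stays moved. The work goes in short steps, Python scripts to look and compute and a tool call to move; the robot and the scene stay as the last step left them, time stands still between calls to the robot, and variables do not carry over. Pictures are saved under pics/ and viewed, at most 10 in all, crops included, and the job is handed in when it is done.

Besides the shell and the picture viewer there is one more tool, called after "Call:" as name(argument=value, ...) on one line, values as JSON. step_arm: Moves the arm, as the interface text tells. Its arguments: {"type":"object","properties":{"series":{"type":"array"},"squeeze":{"type":"number"}},"required":["series"]}

```bash
mkdir -p pics; ls
cat > h.py <<'E'
import numpy as np,cv2
from cell import manip
from scipy.spatial.transform import Rotation as R
def info(n):
    i=manip.camera_info(n); f=200/np.tan(np.radians(i["fovy"])/2); return i,f
def ray(n,uv,z):
    i,f=info(n); o=np.array(i["orientation"],float)
    Rm=R.from_euler('xyz',o).as_matrix() if o.size==3 else o
    uv=np.atleast_2d(np.array(uv,float)); d=np.c_[(uv[:,0]-i["cx"])/f,(uv[:,1]-i["cy"])/f,np.ones(len(uv))]@Rm.T
    e=np.array(i["eye"],float); return e+d*((z-e[2])/d[:,2])[:,None]
E
python3 - <<'E'
from h import *
for n in("top","side"):
    print(n,manip.camera_info(n)); p,d=manip.camera(n); cv2.imwrite(f"pics/{n}0.png",p); np.save(f"{n}0.npy",d)
print(manip.read_state())
E
```

```text
pics
top {'fovy': 43.849984012553776, 'cx': 318.2922881429338, 'cy': 205.59208398075182, 'eye': array([ 321.36756484,  -54.25631734, 1353.44043284]), 'orientation': array([-2.95715868,  0.02273384, -1.57303828])}
side {'fovy': 46.9249661760188, 'cx': 317.57887880703237, 'cy': 197.67559774025213, 'eye': array([445.21697459, 842.40849492, 787.73478995]), 'orientation': array([-2.26995815,  0.01711825, -2.99456687])}
{'clock': 0.1, 'joints': array([-1.19261801e+00,  3.00430554e-01,  1.52149332e+00,  2.23451061e-06,
        1.32071682e+00, -6.66291543e-02]), 'qd': array([ 2.31342735e-04, -2.19713895e-03, -1.29948393e-03, -7.77929586e-04,
        3.18348578e-05,  2.11573041e-03]), 'effort': array([ 1.59282823e-03, -5.32639575e+01, -3.53286088e+01,  7.09665706e-02,
        2.34897877e-02, -7.62841250e-05]), 'eef_pos': array([ 236.56413274, -496.29939038,  229.94568595]), 'eef_rot': array([-3.14054708e+00, -7.19382923e-05,  4.44806883e-01]), 'wrist_force': array([ 0.19149995, -0.74029287,  0.09582863]), 'moment': array([ 0.07097399,  0.02660777, -0.03856947]), 'finger_force': 0.0, 'finger_gap': 93.94653789814586}
```

View pics/top0.png

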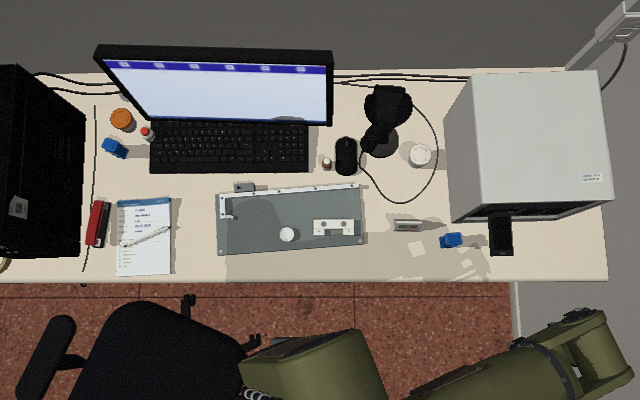

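View pics/side0.png

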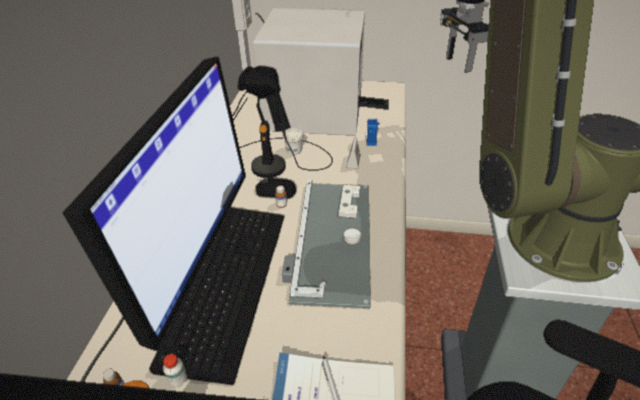

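The top view shows the deck at about (216–366, 185–255), the rail along its upper edge and the pocket at its left end. The carrier is at about (333,227) on the right, and the round holder at (287,234) in the middle. Next I'll enlarge that area and measure.

Run:
```python
from h import *
p=cv2.imread("pics/top0.png"); c=p[175:265,205:375]; a=cv2.resize(c,None,fx=4.6,fy=4.6,interpolation=cv2.INTER_CUBIC); cv2.imwrite("pics/topc.png",a)
g=p.astype(int).min(2); m=((g>150)*255).astype(np.uint8); m[:175]=0;m[262:]=0;m[:,:205]=0;m[:,375:]=0
n,l,s,ce=cv2.connectedComponentsWithStats(m)
for k in range(1,n):
    if s[k,4]<25: continue
    cs,_=cv2.findContours((l==k).astype(np.uint8),0,2); 
    print(s[k],ce[k],cv2.minAreaRect(cs[0]))
print(p[227,340],p[240,250],p[250,370], p[188,300])
# deck plate corners via grey mask
hsv=cv2.cvtColor(p,cv2.COLOR_BGR2HSV)
```

```text
[ 205  175  170   87 5844] [287.86755647 215.44626968] ((289.5, 218.0), (86.0, 169.0), 90.0)
[313 219  41  16 480] [333.89791667 225.66666667] ((333.0, 226.5), (15.0, 40.0), 90.0)
[280 227  14  14 158] [286.43670886 233.80379747] ((286.5, 233.5), (13.0, 13.0), 90.0)
[212 225 224] [104 105 100] [161 177 184] [210 214 210]
```

View pics/topc.png

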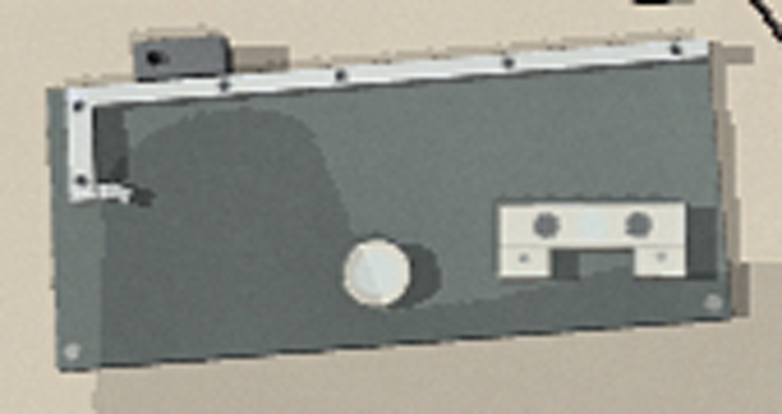

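The crop (4.6x, origin (205,175)) shows the rail and stop in white with the pocket at the left end. The carrier's notch faces the robot, and the holder lies left of the carrier near the front. Now I'll fit the edges.

```bash
cat >> h.py <<'E'
def cross(prof,thr):
    # sub-pixel first crossing below thr
    for k in range(len(prof)-1):
        if prof[k]>=thr>prof[k+1]: return k+(prof[k]-thr)/(prof[k]-prof[k+1])
def white(p,box,thr=165):
    x0,y0,x1,y1=box; m=np.zeros(p.shape[:2],np.uint8); m[y0:y1,x0:x1]=(p[y0:y1,x0:x1].min(2)>thr)
    return m
E
python3 - <<'E'
from h import *
p=cv2.imread("pics/top0.png"); g=p.min(2).astype(float)
# rail lower edge
pts=[]
for u in range(240,355):
    v0=int(round(194-(u-222)*10/135.)); k0=v0-2
    seg=g[k0-1:k0+8,u]; i=int(seg[:5].argmax()); c=cross(seg[i:],150)
    if c is not None: pts.append((u,k0-1+i+c))
pts=np.array(pts,float); 
W=ray("top",pts+[0,0.0],24)
def fit(W):
    for _ in range(3):
        vx,vy,x,y=cv2.fitLine(W[:,:2].astype(np.float32),cv2.DIST_HUBER,0,.01,.01).ravel()
        r=(W[:,0]-x)*vy-(W[:,1]-y)*vx; W=W[abs(r)<3]
    if vy<0: vx,vy=-vx,-vy
    return (x,y),(vx,vy),r.std(),len(W)
f=fit(W); print("rail",f,"yaw",np.arctan2(-f[1][0],f[1][1]))
# front edge of plate (z=10): grey->beige, lit part / shadow part
pts=[]
h=cv2.cvtColor(p,cv2.COLOR_BGR2HSV)
sat=p[...,2].astype(float)-p[...,0]   # R-B
for u in range(222,362):
    v0=int(round(255-(u-218)*11/146.)); seg=-sat[v0-6:v0+7,u]
    c=cross(seg,-8)
    if c is not None: pts.append((u,v0-6+c))
W=ray("top",np.array(pts),10); f2=fit(W); print("front",f2,"yaw",np.arctan2(-f2[1][0],f2[1][1]))
print("dist",(np.array(f2[0])-f[0])@np.array([f[1][1],-f[1][0]]))
# left/right plate edges
for nm,rng,uu,s in(("left",range(200,250),216.5,-1),("right",range(195,240),363,1)):
    pts=[]
    for v in rng:
        u0=int(round(uu+(v-195)*(.037)))
        seg=-sat[v,u0-7:u0+8]; seg=seg if s>0 else seg[::-1]
        c=cross(seg,-8)
        if c is not None: pts.append((u0-7+c if s>0 else u0+7-c,v))
    W=ray("top",np.array(pts),10); 
    n=np.array([f[1][0],f[1][1]]); print(nm,len(W),np.percentile((W[:,:2]-f[0])@n,[10,50,90]))
# stop left... carrier outline
m=white(p,(305,212,372,245),140); cs,_=cv2.findContours(m,0,2); c=max(cs,key=cv2.contourArea)
r=cv2.minAreaRect(c); b=cv2.boxPoints(r); Wb=ray("top",b,26); print(b,Wb.round(1),[np.linalg.norm(Wb[i]-Wb[i-1]).round(1) for i in range(4)],Wb.mean(0))
m=white(p,(275,222,300,246),140); M=cv2.moments(m,True); print("holder",ray("top",(M['m10']/M['m00'],M['m01']/M['m00']),24),"d",np.sqrt(M['m00']*4/np.pi))
print("rail ends/ plate depth", np.load("top0.npy")[200,300],np.load("top0.npy")[225,333])
E
```

```text
rail ((np.float32(607.83606), np.float32(47.160275)), (np.float32(-0.07357591), np.float32(0.9972896)), np.float64(0.4757998341663477), 107) yaw 0.073642455
front ((np.float32(452.01852), np.float32(40.284523)), (np.float32(-0.07342147), np.float32(0.997301)), np.float64(0.29866449605557566), 140) yaw 0.073487595
dist -155.9011
left 50 [215.25409521 215.56685856 216.01277925]
right 45 [-183.43964091 -183.0895001  -182.62538894]
[[313. 219.]
 [353. 219.]
 [353. 234.]
 [313. 234.]] [[ 532.3  -10.2   26. ]
 [ 531.7 -118.3   26. ]
 [ 490.9 -117.7   26. ]
 [ 491.5  -10.2   26. ]] [np.float64(40.8), np.float64(108.1), np.float64(40.8), np.float64(107.5)] [511.61319568 -64.10222949  26.        ]
holder [[492.68589782  61.45601653  24.        ]] d 14.317526556719258
rail ends/ plate depth 1374.0261 1339.5615
```

Call:
step_arm(series=[19.7,36,0,-0.031,0.83,19.7,36,0,-0.031,0.83,19.7,36,0,-0.031,0.83,19.7,36,0,-0.031,0.83,19.7,36,0,-0.031,0.83,19.7,36,0,-0.031,0.83,19.7,36,0,-0.031,0.83,19.7,36,0,-0.031,0.83,19.7,36,0,-0.031,0.83,19.7,36,0,-0.031,0.83,19.7,36,0,-0.031,0.83,19.7,36,0,-0.031,0.83,0,0,-30,0,0.83,0,0,-30,0,0.83,0,0,-30,0,0.83,0,0,0,0,0.83])

```text
clock: 2.1
eef_pos: [472.0, -64.3, 138.9]
eef_rot: [-3.14, 0.004, 0.073]
wrist_force: [-0.1, -0.3, 0.7]
finger_gap: 16.0
finger_force: 0.0
```

Call:
step_arm(series=[0,0,-30,0,0.83,0,0,-30,0,0.83,0,0,-25,0,0.83,0,0,-15,0,0.83,0,0,0,0,0.83])

```text
clock: 2.72
eef_pos: [473.1, -64.5, 40.6]
eef_rot: [-3.141, 0.001, 0.073]
wrist_force: [0.3, -0.4, 1.0]
finger_gap: 16.1
finger_force: 0.0
```

Run:
```python
from h import *
p,d=manip.camera("top"); q,_=manip.camera("side")
a=cv2.resize(p[170:270,205:375],None,fx=4,fy=4,interpolation=2)
b=cv2.resize(q[170:320,270:400],None,fx=2.66,fy=2.66,interpolation=2)[:400]
b=cv2.copyMakeBorder(b,0,400-b.shape[0],0,0,0)
cv2.imwrite("pics/a1.png",cv2.resize(np.hstack([a[:,200:],b]),None,fx=.9,fy=.9)); print(manip.read_state()["eef_pos"],manip.read_state()["wrist_force"])
```

```text
[473.65253065 -64.60561091  41.49263387] [ 0.4436894  -0.41323533 -0.09754586]
```

View pics/a1.png

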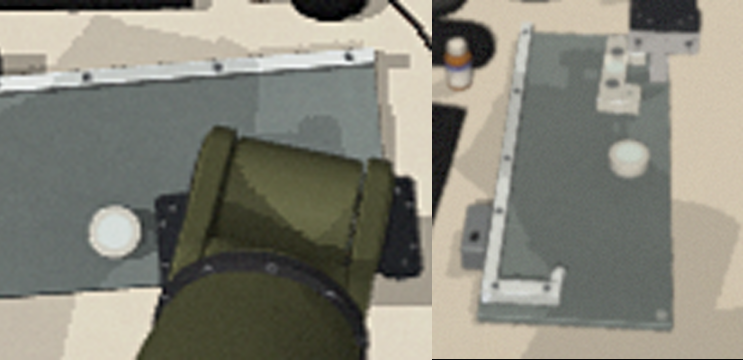

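The side view shows the gripper in front of the carrier with its fingers level with the notch (crop (635,60)). The holder is untouched. Now I'll move the fingers into the notch.

Call:
step_arm(series=[4,0,-1,0,0.83,4,0,-1,0,0.83,4,0,0,0,0.83,4,0,0,0,0.83,0,0,0,0,0.83])

```text
clock: 3.45
eef_pos: [489.3, -64.5, 38.4]
eef_rot: [-3.142, -0.0, 0.073]
wrist_force: [-0.2, 0.1, 0.0]
finger_gap: 16.0
finger_force: 0.0
```

Run:
```python
from h import *
q,_=manip.camera("side")
cv2.imwrite("pics/a2.png",cv2.resize(q[175:260,290:380],None,fx=6,fy=6,interpolation=2)); print(manip.read_state()["eef_pos"],manip.read_state()["wrist_force"])
```

```text
[489.06961881 -64.45714992  38.39685256] [ 0.04018972 -0.42596816  0.54995774]
```

View pics/a2.png

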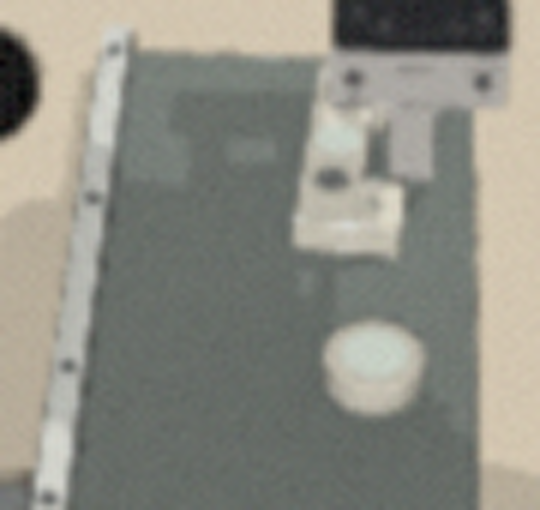

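The side view shows the left finger just inside the notch opening (crop (400,160)), clear of the carrier's left arm. The force is zero, so I'll push along deck +x.

Call:
step_arm(series=[4,0.3,0,0,0.83,4,0.3,0,0,0.83,4,0.3,0,0,0.83,4,0.3,0,0,0.83,4,0.3,0,0,0.83,0,0,0,0,0.83])

```text
clock: 4.25
eef_pos: [509.4, -62.9, 38.4]
eef_rot: [3.142, -0.0, 0.073]
wrist_force: [-0.1, -0.7, 0.1]
finger_gap: 16.0
finger_force: 0.0
```

Run:
```python
from h import *
q,_=manip.camera("side")
cv2.imwrite("pics/a3.png",cv2.resize(q[175:260,290:380],None,fx=6,fy=6,interpolation=2)); print(manip.read_state()["eef_pos"],manip.read_state()["wrist_force"])
```

```text
[509.21370665 -62.93880744  38.39691323] [ 0.39978459  0.17788368 -0.03482634]
```

View pics/a3.png

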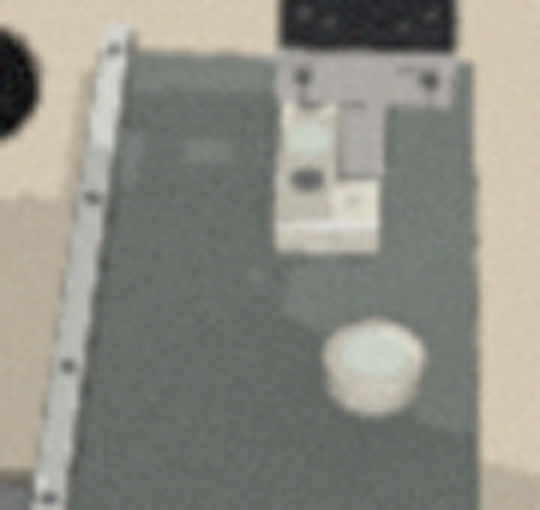

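The carrier is moving with the fingers seated in the notch (crop (360,140)) and is turning square. I'll keep pushing towards the rail.

Call:
step_arm(series=[5,0.37,0,0,0.83,5,0.37,0,0,0.83,5,0.37,0,0,0.83,5,0.37,0,0,0.83,5,0.37,0,0,0.83,5,0.37,0,0,0.83,5,0.37,0,0,0.83,5,0.37,0,0,0.83,5,0.37,0,0,0.83,5,0.37,0,0,0.83,5,0.37,0,0,0.83,5,0.37,0,0,0.83,2,0.15,0,0,0.83,2,0.15,0,0,0.83,2,0.15,0,0,0.83,0,0,0,0,0.83])

```text
clock: 6.3
eef_pos: [575.2, -58.1, 38.4]
eef_rot: [3.142, -0.0, 0.073]
wrist_force: [0.3, 0.7, -0.8]
finger_gap: 15.8
finger_force: 0.0
```

Call:
step_arm(series=[1,0.07,0,0,0.83,1,0.07,0,0,0.83,1,0.07,0,0,0.83,1,0.07,0,0,0.83,0,0,0,0,0.83])

```text
clock: 6.92
eef_pos: [579.2, -57.8, 38.5]
eef_rot: [3.142, -0.0, 0.073]
wrist_force: [0.0, -0.4, 0.2]
finger_gap: 16.1
finger_force: 0.0
```

Call:
step_arm(series=[1,0.07,0,0,0.83,1,0.07,0,0,0.83,0,0,0,0,0.83])

```text
clock: 7.3
eef_pos: [580.1, -57.7, 38.5]
eef_rot: [-3.141, 0.003, 0.073]
wrist_force: [-9.7, 0.0, 7.3]
finger_gap: 15.5
finger_force: 4.8
```

Run:
```python
from h import *
q,_=manip.camera("side")
cv2.imwrite("pics/a4.png",cv2.resize(q[175:260,290:380],None,fx=6,fy=6,interpolation=2)); print(manip.read_state()["eef_pos"],manip.read_state()["wrist_force"])
```

```text
[580.11978034 -57.74224012  38.44433077] [-8.92291263 -0.69606101  6.05197024]
```

View pics/a4.png

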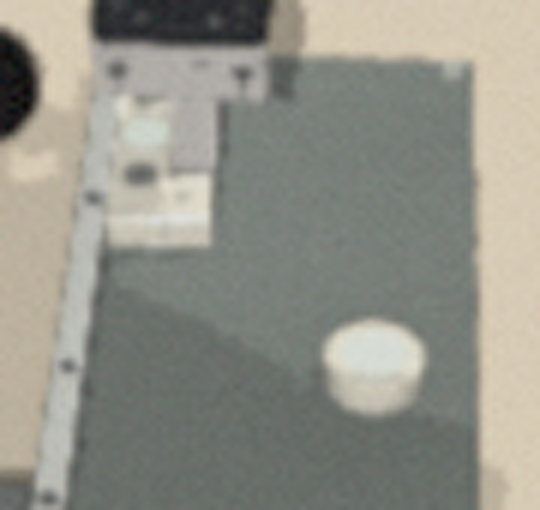

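The carrier is on the rail (crop (100–210, 100–245)) with about 9 N of contact force. Next I'll drag it along the rail direction, (-0.0735, 0.9973).

Call:
step_arm(series=[0,0,0,0,0.83,-0.15,2,0,0,0.83,-0.15,2,0,0,0.83,-0.15,2,0,0,0.83,-0.22,3,0,0,0.83,-0.29,4,0,0,0.83,-0.37,5,0,0,0.83,-0.37,5,0,0,0.83,-0.37,5,0,0,0.83,-0.37,5,0,0,0.83,-0.37,5,0,0,0.83,-0.37,5,0,0,0.83])

```text
clock: 8.85
eef_pos: [577.0, -15.2, 38.0]
eef_rot: [3.141, 0.003, 0.073]
wrist_force: [-5.8, -6.0, -0.4]
finger_gap: 16.2
finger_force: 3.6
```

Call:
step_arm(series=[-0.35,5,0,0,0.83,-0.35,5,0,0,0.83,-0.35,5,0,0,0.83,-0.35,5,0,0,0.83,-0.35,5,0,0,0.83,-0.35,5,0,0,0.83,-0.35,5,0,0,0.83,-0.35,5,0,0,0.83,-0.35,5,0,0,0.83,-0.35,5,0,0,0.83,-0.35,5,0,0,0.83,-0.35,5,0,0,0.83,-0.35,5,0,0,0.83,-0.35,5,0,0,0.83,-0.35,5,0,0,0.83,-0.35,5,0,0,0.83])

```text
clock: 10.85
eef_pos: [571.2, 64.4, 38.0]
eef_rot: [3.14, 0.003, 0.073]
wrist_force: [-7.0, -9.4, 3.1]
finger_gap: 15.8
finger_force: 5.1
```

Call:
step_arm(series=[-0.36,5,0,0,0.83,-0.36,5,0,0,0.83,-0.36,5,0,0,0.83,-0.36,5,0,0,0.83,-0.36,5,0,0,0.83,-0.36,5,0,0,0.83,-0.36,5,0,0,0.83,-0.36,5,0,0,0.83,-0.36,5,0,0,0.83,-0.36,5,0,0,0.83,-0.36,5,0,0,0.83,-0.36,5,0,0,0.83,-0.36,5,0,0,0.83,-0.36,5,0,0,0.83])

```text
clock: 12.6
eef_pos: [566.1, 134.2, 38.0]
eef_rot: [3.14, 0.004, 0.073]
wrist_force: [-8.3, -10.5, 4.0]
finger_gap: 16.1
finger_force: 6.1
```

Run:
```python
from h import *
q,_=manip.camera("side")
cv2.imwrite("pics/a5.png",cv2.resize(q[210:315,275:385],None,fx=5,fy=5,interpolation=2)); print(manip.read_state()["eef_pos"],manip.read_state()["wrist_force"])
```

```text
[566.0617624  134.72371047  37.99311917] [-7.32036295 -8.03760366  2.84928136]
```

View pics/a5.png

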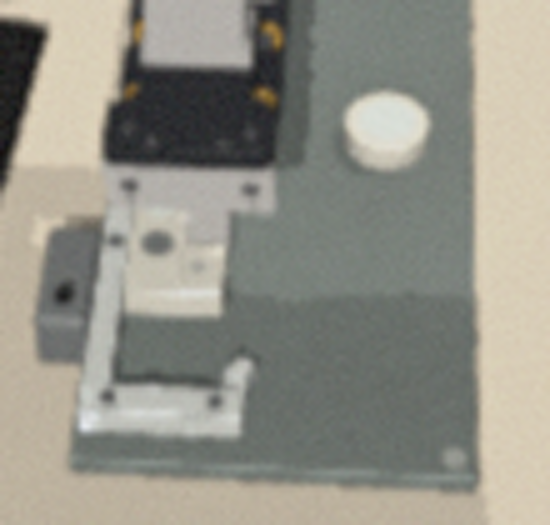

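The carrier is flat along the rail (crop front end (125–225, 300)), about 45 mm short of the stop and lined up with the pocket between rail and lip. I'll continue more slowly.

Call:
step_arm(series=[-0.29,4,0,0,0.83,-0.29,4,0,0,0.83,-0.29,4,0,0,0.83,-0.29,4,0,0,0.83,-0.29,4,0,0,0.83,-0.29,4,0,0,0.83,-0.29,4,0,0,0.83,-0.29,4,0,0,0.83,-0.15,2,0,0,0.83,-0.15,2,0,0,0.83,-0.15,2,0,0,0.83])

```text
clock: 14.02
eef_pos: [563.4, 172.0, 38.0]
eef_rot: [3.139, 0.004, 0.073]
wrist_force: [-7.7, -10.8, 4.8]
finger_gap: 15.9
finger_force: 6.6
```

Call:
step_arm(series=[-0.07,1,0,0,0.83,-0.07,1,0,0,0.83,-0.07,1,0,0,0.83,-0.07,1,0,0,0.83,-0.07,1,0,0,0.83,-0.07,1,0,0,0.83])

```text
clock: 14.78
eef_pos: [563.0, 177.9, 38.0]
eef_rot: [3.139, 0.004, 0.072]
wrist_force: [-8.2, -12.5, 5.0]
finger_gap: 15.9
finger_force: 6.7
```

Call:
step_arm(series=[-0.07,1,0,0,0.83,-0.07,1,0,0,0.83,0,0,0,0,0.83])

```text
clock: 15.15
eef_pos: [562.8, 180.0, 38.0]
eef_rot: [3.139, 0.004, 0.073]
wrist_force: [-8.6, -10.9, 4.9]
finger_gap: 15.7
finger_force: 6.6
```

Call:
step_arm(series=[-0.07,1,0,0,0.83,-0.07,1,0,0,0.83,0,0,0,0,0.83])

```text
clock: 15.52
eef_pos: [562.6, 182.0, 38.0]
eef_rot: [3.139, 0.004, 0.073]
wrist_force: [-9.6, -10.9, 5.6]
finger_gap: 16.0
finger_force: 6.7
```

Call:
step_arm(series=[-0.07,1,0,0,0.83,0,0,0,0,0.83])

```text
clock: 15.78
eef_pos: [562.6, 183.0, 38.0]
eef_rot: [3.139, 0.004, 0.073]
wrist_force: [-8.1, -11.2, 5.6]
finger_gap: 15.9
finger_force: 6.7
```

Call:
step_arm(series=[-0.07,1,0,0,0.83,0,0,0,0,0.83])

```text
clock: 16.02
eef_pos: [562.6, 183.4, 38.0]
eef_rot: [3.139, 0.004, 0.073]
wrist_force: [-8.7, -15.9, 5.6]
finger_gap: 15.7
finger_force: 10.0
```

Run:
```python
from h import *
q,_=manip.camera("side")
cv2.imwrite("pics/a6.png",cv2.resize(q[230:310,280:380],None,fx=6,fy=6,interpolation=2)); print(manip.read_state()["eef_pos"],manip.read_state()["wrist_force"])
```

```text
[562.56272413 183.4146413   38.04570546] [ -9.23987622 -14.66987544   5.92979095]
```

View pics/a6.png

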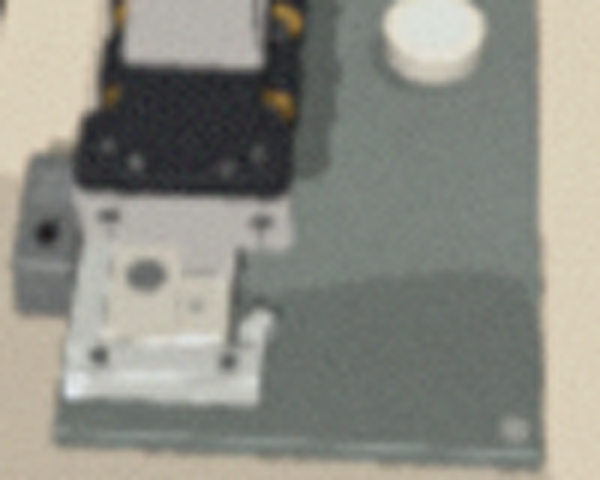

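The carrier's left end meets the stop (crop row ~340), and its back is on the rail. I'll press it once more, then back off diagonally and lift straight up.

Call:
step_arm(series=[0,1,0,0,0.83,0,0,0,0,0.83,0,0,0,0,0.83])

```text
clock: 16.45
eef_pos: [562.6, 183.5, 38.0]
eef_rot: [3.137, 0.004, 0.072]
wrist_force: [-9.0, -21.7, 7.6]
finger_gap: 15.6
finger_force: 13.4
```

Call:
step_arm(series=[-1,-1.5,0,0,0.83,-1,-1,0,0,0.83,-1,-1,0,0,0.83,-1,-1,0,0,0.83,0,0,0,0,0.83])

```text
clock: 17.08
eef_pos: [559.6, 182.0, 38.5]
eef_rot: [-3.141, -0.0, 0.073]
wrist_force: [0.1, -0.4, 0.6]
finger_gap: 15.9
finger_force: 0.0
```

Call:
step_arm(series=[0,0,10,0,0.83,0,0,20,0,0.83,0,0,30,0,0.83,0,0,40,0,0.83,0,0,40,0,0.83,-15,-40,0,0,0.83,-15,-40,0,0,0.83,-15,-40,0,0,0.83,-15,-40,0,0,0.83,-15,-40,0,0,0.83,-15,-40,0,0,0.83,-15,-40,0,0,0.83,-15,-40,0,0,0.83,-15,-40,0,0,0.83,-15,-40,0,0,0.83,0,0,0,0,0.83])

```text
clock: 19.08
eef_pos: [409.0, -220.0, 179.8]
eef_rot: [3.14, -0.001, 0.07]
wrist_force: [0.4, 0.3, 0.4]
finger_gap: 15.9
finger_force: 0.0
```

Run:
```python
from h import *
p,_=manip.camera("top");q,_=manip.camera("side")
a=cv2.resize(p[178:248,208:308],None,fx=4,fy=4,interpolation=2)
b=cv2.resize(q[235:305,280:380],None,fx=4,fy=4,interpolation=2)
cv2.imwrite("pics/a7.png",np.hstack([a,b])); s=manip.read_state();print(s["eef_pos"],s["wrist_force"])
```

```text
[ 409.72279657 -218.08730741  179.39120334] [0.233194   0.13311084 0.41358866]
```

View pics/a7.png

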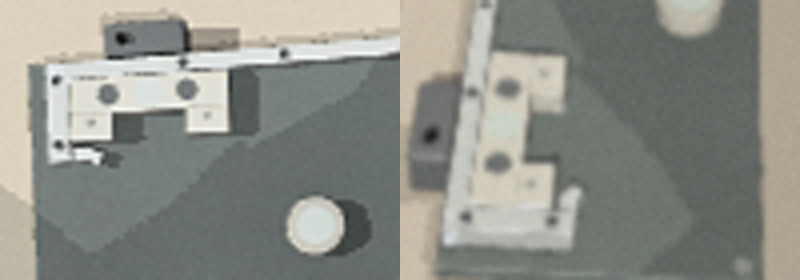

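Both views show the carrier home in the corner: its back on the rail, its left end on the stop, and square to the deck. The holder has not moved and the robot is clear, so I'll hand in the job.

```bash
python3 -c "
from cell import manip; print(manip.sign_off())"
```

```text
the job is handed in; nothing more can be done
None
```

The carrier was pushed to the rail, dragged into the corner pocket until it pressed against the end stop, and released; the last camera views show it snug and square with the holder not visibly moved, and the job is handed in at about 19 s (no verdict was returned).

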